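Hold the propagator lid open for misting

ROBOT

A 6-joint arm with a two-finger parallel gripper is mounted at the origin on the work surface. World frame = base frame: x ahead of the robot, y to its left, z up, the work surface at z = 0. Lengths are in m, angles in degrees, forces in N, time in s.
With the tool pointing down it reaches from about 0.275 to 0.75 m from the base axis. Payload 10.2 kg.
Tool frame: the origin (TCP) lies midway between the tips of the shut fingers; the grasp point (between the pads) lies 19 mm behind it; z points along the fingers, y is the direction in which the jaws open and shut (so a half turn about z gives the same grasp; the last joint's range is limited). The gripper opens to 88 mm and grips with 3 to 60 N. Pads are 18 mm wide; open, the fingers measure 123 mm over their backs; the gripper's body (75 mm by 187 mm) begins 45 mm behind the grasp point.
Start: joints at [-86.425, 17.928, 85.812, -0, 76.261, -12.8], TCP at [0.148, -0.504, 0.239] pointing down, gripper open.
Joint ranges: [-168.41, 168.41], [-55.51, 124.54], [10.69, 146.95], [-70.63, 250.63], [1, 178], [-165.06, 165.06]. Speed limits (degrees/s): [136.94, 136.94, 172.46, 180, 180, 180].

INTERFACE

Orientations are given as a 3x3 rotation matrix whose columns are the frame's x, y, z axes.
In Python, from station import * gives the robot as it stands. The module is installed in compiled form; this text tells all that it offers. Calls block until the motion is done:
- move_ptp(position, orientation): joint-space move of the TCP to a pose.
- line_to(position, speed=0.15, rot=None, stop_force=None): straight line of the TCP; rot=None keeps the orientation; speed is the mean speed in m/s. With stop_force (N) it stops when the force on the tool has changed by that much, and returns True; else False.
- set_joints(angles): joint-space move.
- release() and close(f_grip=None): open the fingers fully, or close them until they stop; f_grip is the grip in N (None keeps the last).
- hold(seconds).
- solve_ik(position, orientation): joint angles nearest the present ones, or None.
- read_camera(name): name is "side" or "top" or "wrist"; returns the picture (420x560x3 uint8, red, green, blue); there is no depth.
- camera_params(name): a dict with "fx", "fy", "cx", "cy" (pixels), "rvec" (rotation vector, rad) and "tvec" (3), from world to camera coordinates, as OpenCV has them. Camera axes: x right, y down, z forward; pixel columns grow to the right and rows downward; lengths in m; the calibration is good to about 2 mm. The wrist camera is an equidistant fisheye: a pixel r from the principal point sees the ray r / f radians off the axis. A picture is of the moment at which its call begins: read the wrist's pose just before it. camera_params takes no time and is no camera call; for the wrist camera it gives the pose at the moment of the call.
A pose or a line that the arm cannot do raises Unreachable and nothing moves.
- sign_off(): hands the job in, once; it reports no verdict.
Readings, each from a call of its own:
- read_t(): time.
- read_joint_positions(): joint angles.
- read_qd(): joint speeds.
- read_joint_efforts(): joint torques, N m.
- read_tcp_pos(): TCP position.
- read_eef_rot(): TCP orientation.
- read_force(): force on the tool from outside, world axes, zero at the start.
- read_ft_torque(): the same for the moment, N m.
- read_width(): finger opening in m.
Only numpy, scipy, OpenCV 4.12 (cv2) and the standard library are available. Lean on these libraries where they do the work, as an engineer would, in place of code of your own. Each camera call takes 0.05 s, during which the arm holds its last target.

TASK

The seedlings are about to be misted: pull the probe thermometer straight up out of its vent in the propagator lid and stand it, probe down, in the tall tool jar while the lid stays shut. Then raise the lid by its wooden pull to 45 degrees from shut and finish while still holding it there, steady, with the gripper, because it falls shut if let go. Leave the rubber plug in the other vent, and do not disturb the other things on the bench.

Things in the scene. Friction and masses are not known exactly. Their poses are not given: they have to be found in the camera images.
- frame: the propagator: a fixed, open-topped light-wood box, 220 deep (x) by 300 wide (y) by 110 mm high, walls 12 mm, under a glazed hinged lid. Origin at the centre of its underside on the bench; x points from the front (lid pull, towards the robot) to the back (hinge), y along the hinge to the left, z up. It stands turned by up to about 15 degrees and does not move
- lid (a joint): angle in rad of the lid, a glazed wooden frame 14 mm thick, 220 by 300 mm, about 0.45 kg: 0 shut (lying on the box walls, 110 mm above the bench), growing as its front edge rises about the hinge; 45 degrees is 0.785. No spring, hardly any friction: it falls shut unless held. Range 0 to 1.75
- hinge_mid (a point): middle of the hinge axis, on top of the box's back wall, 110 mm above the bench; shut, its axes are the propagator's and they turn with the lid. A cross bar of the lid 80 mm in front of the hinge carries two vent collars, 65 mm left and right of the middle, 29 mm wide, tops 140 mm above the bench (16 mm above the lid), each with a 10 mm through hole
- pull (a point): grip point of the lid's pull, a flat wooden tongue at the middle of the lid's front edge: 22 mm wide (along the hinge), 16 mm thick, reaching 50 mm beyond the edge. The point is its mid-width and mid-thickness, 34 mm out, 254 mm from the hinge, 117 mm above the bench when shut; it rises with the lid. Free all round: pinched from above across its width it can pivot between the fingers
- thermometer: probe thermometer standing upright in one of the two vents (left or right differs): round white handle 22 mm in diameter, 70 mm tall in all, with a grey shoulder 26 mm in diameter as its lowest 6 mm; under it a steel probe 6 mm in diameter and 95 mm long, loose in the hole. Origin at the underside of the shoulder on the axis, which rests on the collar 140 mm above the bench; z up. About 60 g
- probe_tip (a point): lower end of the thermometer's probe, 95 mm below its origin
- plug: black rubber plug lying in the other vent: a flat head 28 mm in diameter and 10 mm high on the collar, with a 26 mm stem in the hole, loose. Origin at the underside of the head. It stays where it is
- jar: tool jar: empty, tall, straight-sided open glazed pot, 120 mm high, 84 mm across outside, 74 mm clear inside, floor 7 mm thick, 0.5 kg, loose. It stands left or right of the propagator. Origin at the centre of its underside
- jar_floor (a point): centre of the tool jar's inner floor, 7 mm above the bench
- planter: bystander: empty terracotta planter, lower and wider than the jar, 88 mm high, 110 mm across the rim. Origin under its centre
- water_bottle: bystander: clear water bottle, 64 mm across, 180 mm high. Origin under its centre
- feed_bottle: bystander: small dark bottle, 52 mm across, 120 mm high. Origin under its centre
- seed_tin: bystander: low metal tin, 72 mm across, 50 mm high. Origin under its centre
- mister: bystander: hand spray bottle, 76 mm across, 187 mm high. Origin under its centre
- trowel: bystander: hand trowel lying on the bench, 270 mm long, about 27 mm high, wooden handle to its -x. Origin under its middle
Not all that is in view belongs to the job. What is meant by the jar is not purple, and is the larger of those in its own colour.

How it is judged (in metres and radians):
On the way, in this order (a step that is already met when the one before it is completed fails the run):
1. the thermometer stands in the tool jar, probe on the floor and let go, with the lid still shut (horizontal distance between probe_tip and jar_floor below 0.04 m and z of probe_tip in the frame of jar between -0.005 and 0.03 m and angle between thermometer's own z axis and vertical below 0.75 rad and angle between jar's own z axis and vertical below 0.1 rad and contact force between the fingers and thermometer below 0.05 N and value of joint lid below 0.09 rad), for 0.2 s.
2. the lid is raised to about 45 degrees and held by the gripper (value of joint lid between 0.645 and 0.925 rad and contact force between the fingers and frame above 0.4 N), for 0.3 s.
At the end, for the whole second after the job is handed in: The fingers are still holding the lid at its pull (grasp point within 50 mm of it), at 45 degrees (within 8 degrees), still, with nothing else touching it but the plug in its vent; the thermometer stands at rest, let go, probe tip down on the floor inside the upright tool jar (all of step 2 and velocity of joint lid between -0.08 and 0.08 rad/s and distance between the grasp point and pull below 0.05 m and contact force between each of planter, water_bottle, feed_bottle, seed_tin, mister, trowel, jar, thermometer and frame below 0.1 N and horizontal distance between probe_tip and jar_floor below 0.04 m and z of probe_tip in the frame of jar between -0.005 and 0.03 m and angle between thermometer's own z axis and vertical below 0.75 rad and angle between jar's own z axis and vertical below 0.1 rad and contact force between the fingers and thermometer below 0.05 N and linear speed of thermometer below 0.03 m/s and z of plug in the frame of hinge_mid below 0.042 m); the arm keeps its last pose, push and grip.
It fails at once if the lid is raised while the thermometer is still in its vent (lid above 5 degrees with the probe tip not yet in the jar) (value of joint lid above 0.09 rad and horizontal distance between probe_tip and jar_floor above 0.045 m).
It fails at once if the vent plug comes out of the lid (z of plug in the frame of hinge_mid above 0.045 m).
It fails at once if the tool jar is knocked over or pushed away (tilt over 20 degrees or moved over 40 mm) (angle between jar's own z axis and vertical above 0.35 rad or distance of jar from where it was at the start of the episode above 0.04 m).
It fails at once if a bystander (planter, bottles, seed tin, mister or trowel) is moved over 30 mm or tipped over 20 degrees (distance of any of planter, water_bottle, feed_bottle, seed_tin, mister, trowel from where it was at the start of the episode above 0.03 m or angle between any of planter, water_bottle, feed_bottle, seed_tin, mister, trowel's own z axis and vertical above 0.35 rad).
It also fails if it takes over 54 s, if anything falls off the work surface, if the arm or the gripper's body presses on something with over 40 N, if the wrist force passes 120 N, or if a joint passes its speed limit or range.

## Working session

There is one attempt and no reset: what is moved stays moved. The work goes in short steps, each a Python script; the robot and the scene stay as the last script left them, time stands still between calls to the robot, and variables do not carry over. Pictures are saved under pics/ and viewed, and the job is handed in when it is done.

```bash
mkdir -p pics; python3 - <<'E'
from station import *
import cv2
for n in ["side","top","wrist"]:
    p=camera_params(n); print(n,p)
    cv2.imwrite(f"pics/{n}0.png",read_camera(n)[:,:,::-1])
print(read_t())
E
```

```text
side {'fx': 539.8741750284333, 'fy': 539.8741750284333, 'cx': 275.99232625610665, 'cy': 205.84240753131226, 'rvec': array([ 2.17105922, -0.41464751,  0.18259062]), 'tvec': array([-0.45100527,  0.2059551 ,  1.36369272])}
top {'fx': 397.1783148213183, 'fy': 397.1783148213183, 'cx': 277.53880420646135, 'cy': 208.2248818081248, 'rvec': array([ 2.21782649, -1.99307463,  0.19993998]), 'tvec': array([-0.03195596,  0.5313331 ,  1.14883941])}
wrist {'fx': 325.19226210127806, 'fy': 325.19226210127806, 'cx': 284.5956744744495, 'cy': 208.7895848702113, 'rvec': array([-2.31306471,  1.7304382 ,  0.26351247]), 'tvec': array([-0.52483893, -0.04121729,  0.39034273])}
0.15
```

View pics/side0.png

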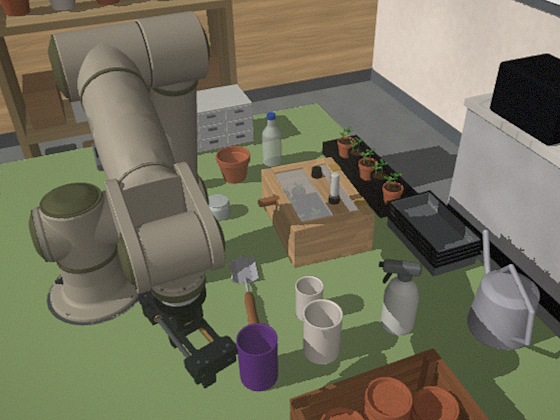

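View pics/top0.png

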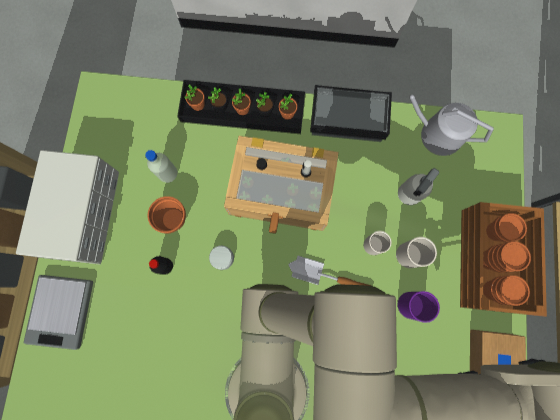

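View pics/wrist0.png

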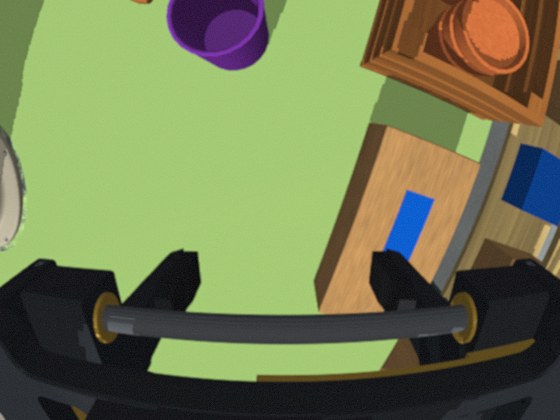

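Three candidate pots: purple (top 419,307 / side 258,356), a small white one (top 378,242 / side 309,297) and a large white one (top 418,252 / side 322,330). The large white pot fits: it isn't purple and is the larger of its colour. The thermometer is in the right vent (side 335,188; top 307,168) and the plug in the left (side 317,172; top 262,163). Next I'll check these in enlarged crops.

```bash
python3 - <<'E'
import cv2,numpy as np
s=cv2.imread("pics/side0.png");t=cv2.imread("pics/top0.png")
cv2.imwrite("pics/c1.png",cv2.resize(s[150:270,250:390],None,fx=5,fy=5,interpolation=cv2.INTER_CUBIC))
cv2.imwrite("pics/c2.png",cv2.resize(t[130:240,220:345],None,fx=5,fy=5,interpolation=cv2.INTER_CUBIC))
cv2.imwrite("pics/c3.png",np.hstack([cv2.resize(s[270:370,285:350],None,fx=5,fy=5,interpolation=cv2.INTER_CUBIC),cv2.resize(t[220:320,360:445],None,fx=5,fy=5,interpolation=cv2.INTER_CUBIC)]))
E
```

```text
(no output)
```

View pics/c1.png

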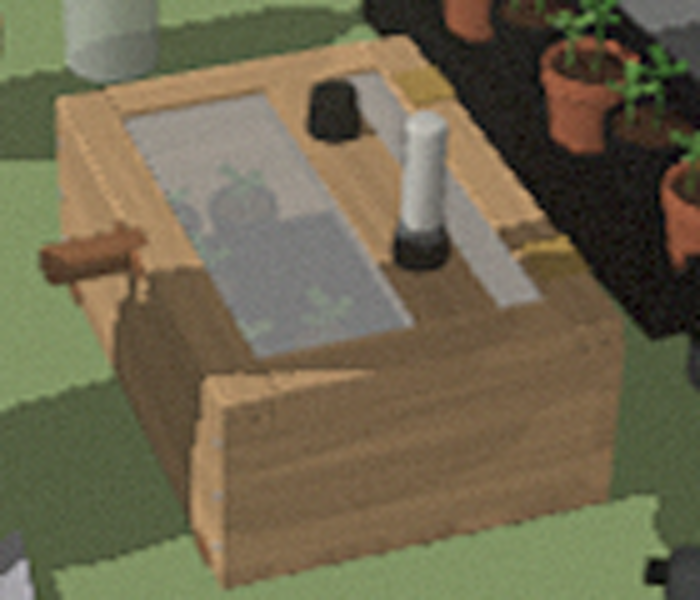

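View pics/c2.png

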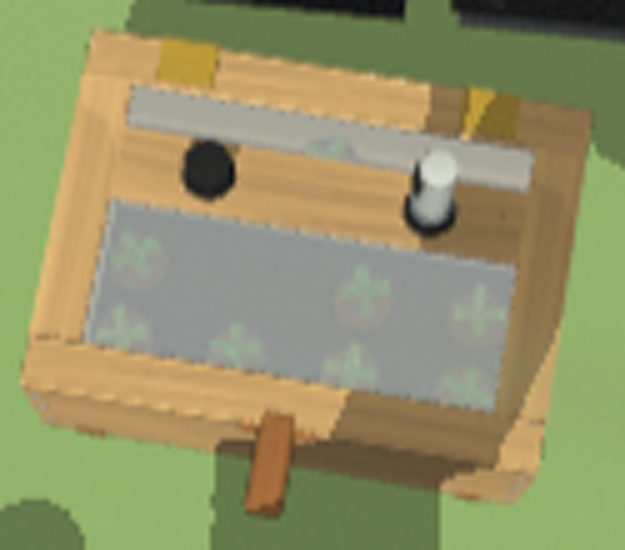

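View pics/c3.png

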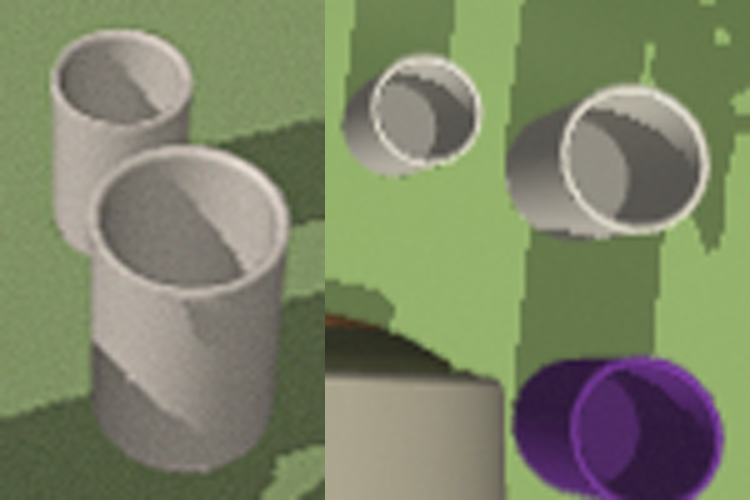

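The crops confirm the target: the large white pot. Purple is excluded, and the other white pot is clearly smaller. Triangulating now.

```bash
cat > h.py <<'E'
import numpy as np, cv2
def PK(p):
    K=np.array([[p['fx'],0,p['cx']],[0,p['fy'],p['cy']],[0,0,1]]);R=cv2.Rodrigues(np.array(p['rvec']))[0]
    return K,R,np.array(p['tvec'])
def ray(p,uv):
    K,R,t=PK(p);d=R.T@np.linalg.solve(K,[uv[0],uv[1],1]);return -R.T@t,d/np.linalg.norm(d)
def fray(p,uv):
    K,R,t=PK(p);x=(uv[0]-p['cx'])/p['fx'];y=(uv[1]-p['cy'])/p['fy'];r=np.hypot(x,y)
    d=np.array([np.sin(r)*x/r,np.sin(r)*y/r,np.cos(r)]);return -R.T@t,R.T@d
def tri(rs):
    A=sum(np.eye(3)-np.outer(d,d) for c,d in rs);b=sum((np.eye(3)-np.outer(d,d))@c for c,d in rs)
    X=np.linalg.solve(A,b);return X,[np.linalg.norm(np.cross(X-c,d)) for c,d in rs]
def atz(r,z):
    c,d=r;return c+d*(z-c[2])/d[2]
def crop(xy,o,f=5): return ((xy[0]+.5)/f-.5+o[0],(xy[1]+.5)/f-.5+o[1])
E
python3 - <<'E'
from station import *; from h import *
S=camera_params("side");T=camera_params("top")
so,to=(250,150),(220,130)
pts={'th_top':((426,118),(438,167),.21),'shoulder':((421,257),(430,214),.140),'plug_top':((335,95),(209,167),.150),
'backL':((405,37),(95,33),.124),'backR':((620,318),(590,112),.124),'pulltip':((57,264),(265,508),.117)}
np.set_printoptions(precision=4,suppress=True)
def show(n,a,b,z):
    X,e=tri([ray(S,a),ray(T,b)]);print(n,X,np.round(e,4),'atz',atz(ray(S,a),z),atz(ray(T,b),z))
for n,(a,b,z) in pts.items(): show(n,crop(a,so),crop(b,to),z)
show('jar_rim',crop((191,221),(285,270)),crop((311,159),(360,220)),.12)
show('small_rim',crop((122,77),(285,270)),crop((101,110),(360,220)),.09)
print('purple',atz(ray(T,crop((323,431),(360,220))),.11))
for n,uv,z in [('waterbottle',(152,155),.18),('planter',(166,215),.088),('feed',(155,265),.12),('tin',(221,257),.05),('mister',(428,178),.18),('trowel blade',(307,268),.02),('trowel h',(352,282),.02),('trays',(352,110),.05),('plants',(240,105),.1),('base of mister',(412,192),0.02)]: print(n,atz(ray(T,uv),z))
E
```

```text
th_top [ 0.6315 -0.0452  0.2114] [0.0001 0.0001] atz [ 0.6326 -0.0433  0.21  ] [ 0.6318 -0.0452  0.21  ]
shoulder [ 0.6318 -0.0467  0.1246] [0.0004 0.0004] atz [ 0.6222 -0.0657  0.14  ] [ 0.6267 -0.046   0.14  ]
plug_top [0.6394 0.0821 0.1487] [0.0009 0.0009] atz [0.6395 0.0803 0.15  ] [0.6381 0.0822 0.15  ]
backL [0.7224 0.1609 0.1233] [0.0004 0.0004] atz [0.7223 0.16   0.124 ] [0.7217 0.1609 0.124 ]
backR [ 0.703  -0.134   0.1247] [0.0003 0.0003] atz [ 0.7031 -0.1333  0.124 ] [ 0.7036 -0.1342  0.124 ]
pulltip [0.4527 0.0296 0.1186] [0.0016 0.0016] atz [0.455  0.0317 0.117 ] [0.4513 0.03   0.117 ]
jar_rim [ 0.439  -0.3912  0.1191] [0.0004 0.0004] atz [ 0.439 -0.392  0.12 ] [ 0.4386 -0.3908  0.12  ]
small_rim [ 0.4578 -0.2793  0.0928] [0.0003 0.0003] atz [ 0.4593 -0.2767  0.09  ] [ 0.458  -0.2799  0.09  ]
purple [ 0.2912 -0.4058  0.11  ]
waterbottle [0.6193 0.3854 0.18  ]
planter [0.4699 0.3472 0.088 ]
feed [0.3218 0.3447 0.12  ]
tin [0.3679 0.1759 0.05  ]
mister [ 0.634 -0.38   0.18 ]
trowel blade [ 0.3648 -0.0826  0.02  ]
trowel h [ 0.3377 -0.2206  0.02  ]
trays [ 0.877  -0.1778  0.05  ]
plants [0.8325 0.1731 0.1   ]
base of mister [ 0.6352 -0.3886  0.02  ]
```

Triangulated heights match the text: thermometer top 0.211, plug top 0.149, lid corners 0.123/0.125, jar rim 0.119, rays meeting within 1 mm. The pull tip pixel is less certain, so I'll refine it with the wrist camera. Next is the IK check, then a look from above.

```bash
cat >> h.py <<'E'
YAW=np.radians(-3.7)
FX=np.array([np.cos(YAW),np.sin(YAW),0]);FY=np.array([-np.sin(YAW),np.cos(YAW),0])
def rotz(z,y):
    z=z/np.linalg.norm(z);y=y/np.linalg.norm(y);return np.column_stack([np.cross(y,z),y,z])
def down(sgn=1,a=0):
    y=sgn*np.array([-np.sin(a),np.cos(a),0]);return rotz(np.array([0,0,-1.]),y)
def pitch(deg,sgn):
    d=np.radians(deg);return rotz(FX*np.cos(d)-np.array([0,0,np.sin(d)]),sgn*FY)
E
python3 - <<'E'
from station import *; from h import *
np.set_printoptions(precision=3,suppress=True)
print(read_eef_rot(),read_width())
H=np.array([.7132,.0135,.11])
for s in (1,-1):
    print('sgn',s,'vent',solve_ik(np.array([.6317,-.0455,.176]),down(s)),'hi',solve_ik(np.array([.6317,-.0455,.31]),down(s)))
    print(' jar',solve_ik(np.array([.439,-.391,.14]),down(s)),solve_ik(np.array([.439,-.391,.28]),down(s)))
    for lid in (0,25,45):
        c,sn=np.cos(np.radians(lid)),np.sin(np.radians(lid))
        P=H+FX*(-.254*c+.007*sn)+np.array([0,0,.254*sn+.007*c])
        for p in (30,45,60,75,90):
            R=pitch(p,s);print(' lid',lid,'pitch',p,solve_ik(P+.019*R[:,2],R))
E
```

```text
[[ 0.959  0.282 -0.   ]
 [ 0.282 -0.959  0.001]
 [ 0.    -0.001 -1.   ]] 0.08813574310907395
sgn 1 vent [ -14.701   34.447   70.371   -0.      75.182 -104.701] hi [ -14.701   30.645   56.77    -0.      92.585 -104.701]
 jar [ -53.1     30.85    81.989   -0.      67.161 -143.1  ] [ -53.1     24.703   70.102   -0.      85.195 -143.1  ]
 lid 0 pitch 30 [-16.736  18.316 141.489 162.492  40.49   96.887]
 lid 0 pitch 45 [-15.031  11.726 134.532 142.908  13.319 118.278]
 lid 0 pitch 60 [ -13.393   11.072  125.812   19.935   14.296 -117.779]
 lid 0 pitch 75 [ -12.004   14.326  116.311    3.777   34.571 -101.137]
 lid 0 pitch 90 [-10.902  19.936 106.609  -0.     53.455 -97.202]
 lid 25 pitch 30 [-15.436   0.78  132.747 141.498  16.436 121.413]
 lid 25 pitch 45 [ -14.043   -0.24   124.251   32.793   13.557 -129.414]
 lid 25 pitch 60 [ -12.666    2.689  114.756    8.197   33.128 -104.659]
 lid 25 pitch 75 [-11.467   8.08  104.897   2.538  52.181 -99.062]
 lid 25 pitch 90 [-10.495  14.93   95.105  -0.     69.965 -96.795]
 lid 45 pitch 30 None
 lid 45 pitch 45 [ -12.537    0.802  110.988   15.295
[... 740 characters left out ...]
936 106.609  -0.     53.455  82.798]
 lid 25 pitch 30 [-15.436   0.78  132.747 141.498  16.436 -58.587]
 lid 25 pitch 45 [-14.043  -0.24  124.251  32.793  13.557  50.586]
 lid 25 pitch 60 [-12.666   2.689 114.756   8.197  33.128  75.341]
 lid 25 pitch 75 [-11.467   8.08  104.897   2.538  52.181  80.938]
 lid 25 pitch 90 [-10.495  14.93   95.105  -0.     69.965  83.205]
 lid 45 pitch 30 [-13.526  -0.369 120.135  85.981   8.52   -0.885]
 lid 45 pitch 45 [-12.537   0.802 110.988  15.295  24.319  69.733]
 lid 45 pitch 60 [-11.516   4.953 100.853   5.561  44.56   79.252]
 lid 45 pitch 75 [-10.592  11.073  90.267   1.984  63.777  82.464]
 lid 45 pitch 90 [-9.818 18.418 79.633  0.    81.949 83.882]
```

```bash
python3 - <<'E'
from station import *; from h import *
np.set_printoptions(precision=4,suppress=True)
K,R,t=PK(camera_params("wrist"));c=-R.T@t
print('cam in tool',read_eef_rot().T@(c-read_tcp_pos()),'axis',read_eef_rot().T@R[2])
# go high first, tool x pointing back toward robot (sgn) 
p=np.array([.52,-.045,.36])
for s in (1,-1): print(s,down(s)[:,0])
line_to(read_tcp_pos()+[0,0,.13])
move_ptp(p,down(-1))
print(read_tcp_pos(),read_joint_positions())
P=camera_params("wrist");np.save('w1.npy',[P[k] for k in('fx','fy','cx','cy')]+list(P['rvec'])+list(P['tvec']))
cv2.imwrite("pics/w1.png",read_camera("wrist")[:,:,::-1])
E
```

```text
cam in tool [ 0.0768  0.     -0.1464] axis [-0.2973  0.0006  0.9548]
1 [-1.  0. -0.]
-1 [1. 0. 0.]
[ 0.52   -0.0457  0.3599] [-17.8898  14.4997  72.5406  -0.0072  92.9665  72.1597]
```

View pics/w1.png

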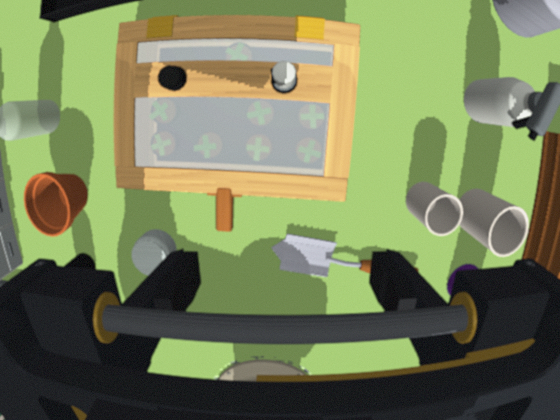

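The wrist view shows the pull from about (224,188) to (224,231), the thermometer at (284,76) and the plug at (172,77). I'll enlarge it to refine the pull.

```bash
python3 - <<'E'
import cv2
s=cv2.imread("pics/w1.png")
cv2.imwrite("pics/c4.png",cv2.resize(s[10:240,110:370],None,fx=3,fy=3,interpolation=cv2.INTER_CUBIC)[:600] if 0 else cv2.resize(s[40:240,110:370],None,fx=3,fy=3,interpolation=cv2.INTER_CUBIC))
E
```

```text
(no output)
```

View pics/c4.png

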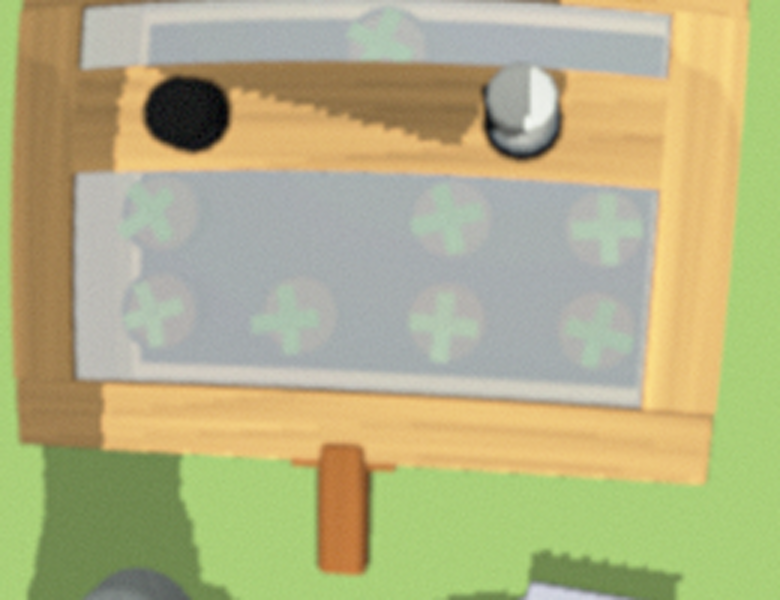

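```bash
python3 - <<'E'
from station import *; from h import *
np.set_printoptions(precision=4,suppress=True)
a=np.load('w1.npy');P=dict(fx=a[0],fy=a[1],cx=a[2],cy=a[3],rvec=a[4:7],tvec=a[7:10])
S=camera_params("side");T=camera_params("top")
f=lambda xy:fray(P,crop(xy,(110,40),3))
for n,w,s,t,z in [('th',(522,95),(426,118),(438,167),.21),('plug',(187,113),(335,95),(209,167),.15),('pulltip',(343,571),(57,264),(265,508),.121),('frontL',(20,443),None,None,.124),('frontR',(706,483),None,None,.124)]:
    print(n,'atz',atz(f(w),z))
    if s: print('   3-ray',tri([f(w),ray(S,crop(s,(250,150))),ray(T,crop(t,(220,130)))]), 'w+top',tri([f(w),ray(T,crop(t,(220,130)))])[0])
E
```

```text
th atz [ 0.6328 -0.0452  0.21  ]
   3-ray (array([ 0.6319, -0.0451,  0.2112]), [np.float64(0.0006970760596305446), np.float64(0.00028980689281751006), np.float64(0.00048290574145669064)]) w+top [ 0.6333 -0.0453  0.2057]
plug atz [0.6394 0.0794 0.15  ]
   3-ray (array([0.6393, 0.0812, 0.1487]), [np.float64(0.0013176813042523638), np.float64(0.0008411872842380904), np.float64(0.0013930097198396071)]) w+top [0.6407 0.0827 0.141 ]
pulltip atz [0.4484 0.0317 0.121 ]
   3-ray (array([0.4511, 0.0298, 0.1209]), [np.float64(0.003114783883964882), np.float64(0.0034491518110817175), np.float64(0.0004129057980686354)]) w+top [0.4501 0.0302 0.126 ]
frontL atz [0.5077 0.1771 0.124 ]
frontR atz [ 0.4882 -0.1208  0.124 ]
```

Yaw is −3.7° from both the front and back edges. Pull ≈ (0.463, 0.030), hinge ≈ (0.7165, 0.0136). Thermometer axis is (0.632, −0.045), with three rays agreeing. Grasping it now.

```bash
python3 - <<'E'
from station import *; from h import *
np.set_printoptions(precision=4,suppress=True)
R=down(-1)
move_ptp(np.array([.6322,-.0452,.28]),R)
print(line_to([.6322,-.0452,.177],0.1,stop_force=6),read_tcp_pos())
close(12);print('w',read_width(),read_force(),read_t())
cv2.imwrite("pics/w2.png",read_camera("wrist")[:,:,::-1])
cv2.imwrite("pics/s2.png",read_camera("side")[:,:,::-1])
E
```

```text
False [ 0.6325 -0.0453  0.1778]
w 0.021336632243199004 [-0.0578 -0.072   1.0226] 6.1417
```

View pics/s2.png

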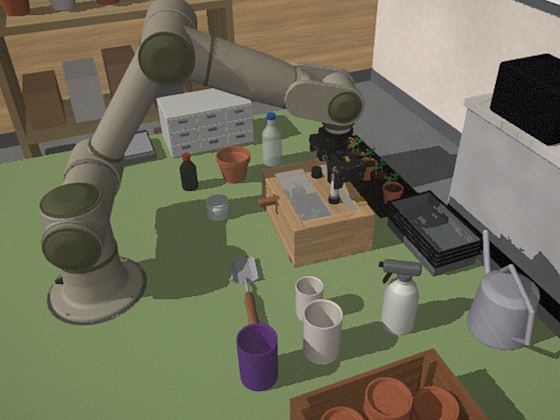

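The fingers are on the handle (width 21.3 mm, 22 expected). I'll lift straight up and look.

```bash
python3 - <<'E'
from station import *; from h import *
np.set_printoptions(precision=4,suppress=True)
p=read_tcp_pos()
line_to([p[0],p[1],p[2]+.175],0.12)
print(read_tcp_pos(),read_width(),read_force())
q=np.array([.439,-.391,read_tcp_pos()[2]])
print(solve_ik(q,down(-1)))
line_to(q,0.2)
print(read_tcp_pos(),read_t())
cv2.imwrite("pics/s3.png",read_camera("side")[:,:,::-1])
cv2.imwrite("pics/t3.png",read_camera("top")[:,:,::-1])
s=cv2.imread("pics/s3.png");t=cv2.imread("pics/t3.png")
cv2.imwrite("pics/c5.png",np.hstack([cv2.resize(s[190:390,230:400],None,fx=2.5,fy=2.5,interpolation=cv2.INTER_CUBIC),cv2.resize(t[190:330,350:480],None,fx=2.5,fy=2.5*200/140,interpolation=cv2.INTER_CUBIC)]))
E
```

```text
[ 0.6321 -0.0451  0.3513] 0.021577795901856853 [ 0.7076  0.2005 -0.4018]
[-53.1003  23.7649  61.1745  -0.      95.0606  36.8997]
[ 0.4394 -0.3905  0.3514] 9.9833
```

View pics/c5.png

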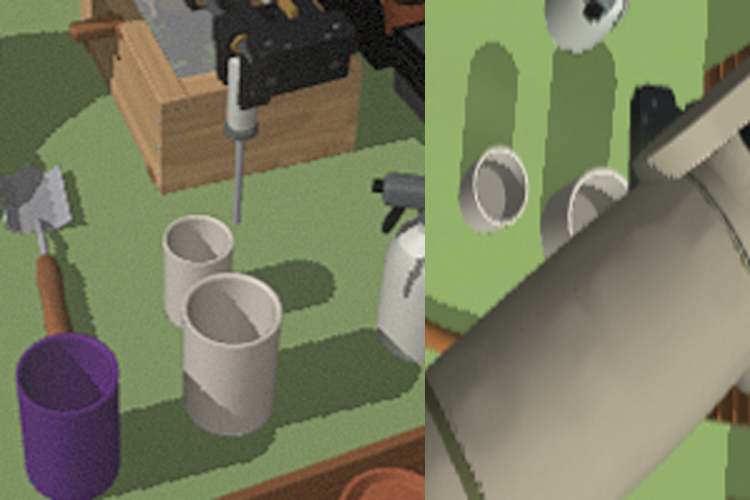

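View pics/s3.png

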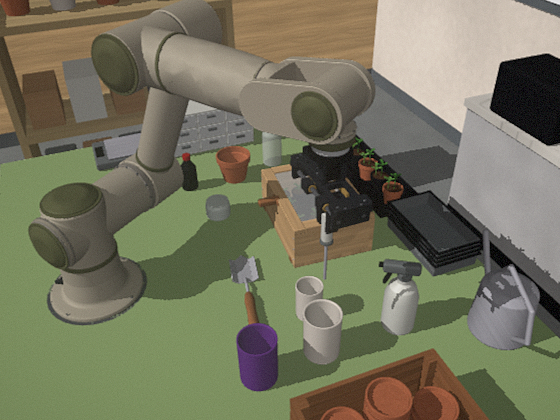

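```bash
python3 - <<'E'
from station import *; from h import *
np.set_printoptions(precision=4,suppress=True)
print('tip by side view',atz(ray(camera_params("side"),(324.6,278.6)),.2186),read_tcp_pos())
C=np.array([.439,-.391]);x0=C[0]-.008
line_to([x0,C[1],.3514],.1)
print(line_to([x0,C[1],.165],.12,stop_force=5),read_tcp_pos())
print(line_to([x0,C[1],.1435],.04,stop_force=4),read_tcp_pos(),read_force())
tip=np.array([x0,C[1],read_tcp_pos()[2]-.1328]);L=.1328
a=np.radians(12); z=-np.array([np.sin(a),0,np.cos(a)]); R=rotz(z,np.array([0,-1.,0]))
tip[2]=.0085
print(line_to(tip-L*z,.04,rot=R,stop_force=8),read_tcp_pos(),read_force(),read_t())
cv2.imwrite("pics/s4.png",read_camera("side")[:,:,::-1])
s=cv2.imread("pics/s4.png")
cv2.imwrite("pics/c6.png",cv2.resize(s[190:390,230:430],None,fx=3,fy=3,interpolation=cv2.INTER_CUBIC))
E
```

```text
tip by side view [ 0.4402 -0.3904  0.2186] [ 0.4393 -0.3906  0.3514]
False [ 0.4312 -0.3912  0.1656]
False [ 0.4311 -0.3911  0.1436] [ 0.5874  0.3617 -0.8312]
False [ 0.4584 -0.391   0.1385] [-0.6035  0.1531 -0.7087] 13.5667
```

View pics/c6.png

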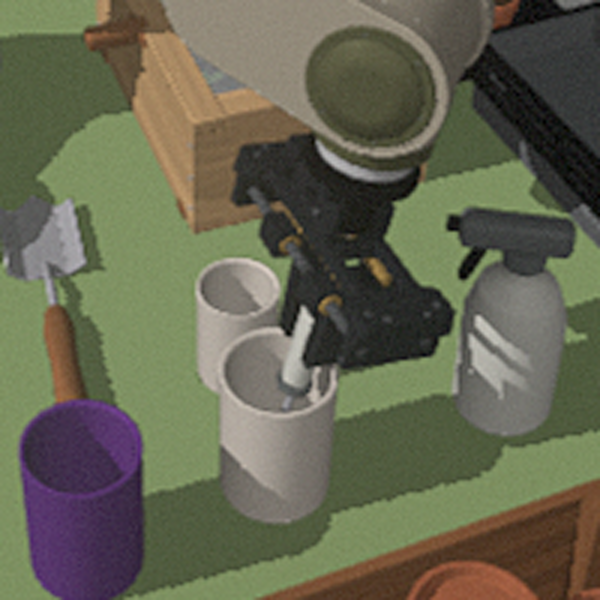

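The thermometer is inside the jar, leaning slightly, with the tip just above the floor. I'll touch down, release, back off along the tool axis and look.

```bash
python3 - <<'E'
from station import *; from h import *
np.set_printoptions(precision=4,suppress=True)
p=read_tcp_pos()
print(line_to(p-[0,0,.004],.01,stop_force=2),read_tcp_pos(),read_force())
release();hold(.3)
p=read_tcp_pos();R=read_eef_rot()
line_to(p-.16*R[:,2],.12)
line_to(np.array([.34,-.20,.33]),.2,rot=down(-1))
print(read_tcp_pos(),read_t())
for n in ("side","top","wrist"): cv2.imwrite(f"pics/{n}5.png",read_camera(n)[:,:,::-1])
s=cv2.imread("pics/side5.png");t=cv2.imread("pics/top5.png")
cv2.imwrite("pics/c7.png",np.hstack([cv2.resize(s[260:380,270:370],None,fx=4,fy=4,interpolation=cv2.INTER_CUBIC),cv2.resize(t[200:320,360:460],None,fx=4,fy=4,interpolation=cv2.INTER_CUBIC)]))
E
```

```text
True [ 0.4584 -0.3913  0.1363] [ 1.7027 -0.0432  4.9402]
[ 0.3403 -0.2004  0.3297] 18.1667
```

View pics/c7.png

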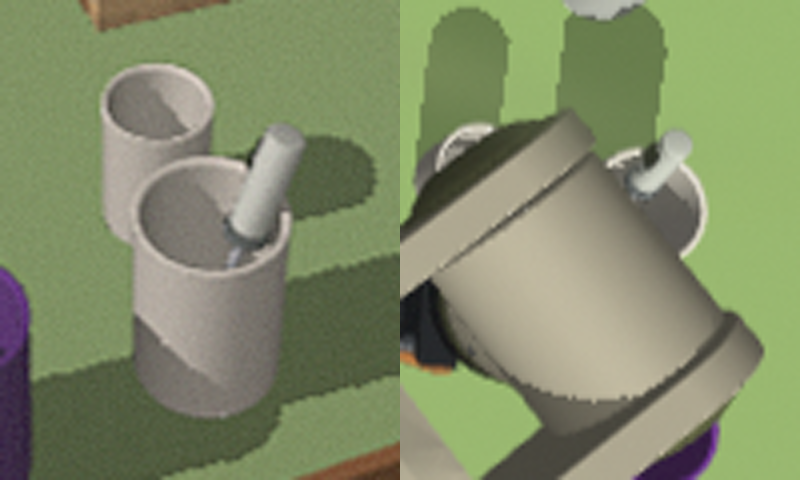

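View pics/side5.png

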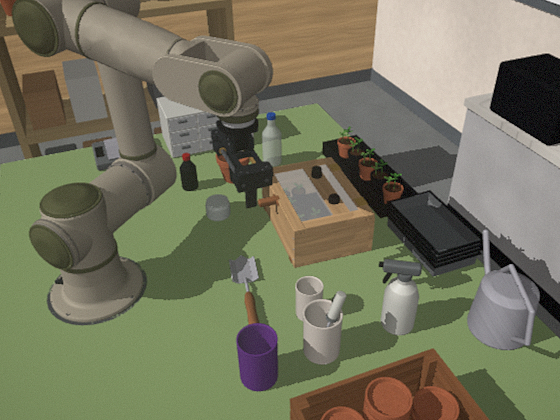

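The thermometer leans about 20° on the jar's far rim, tip on the floor. The jar hasn't moved, the lid is shut, and the plug is in place. Now the pull, with a check at pre-grasp.

```bash
python3 - <<'E'
from station import *; from h import *
np.set_printoptions(precision=4,suppress=True)
P=np.array([.463,.030,.117]);R=pitch(65,-1)
move_ptp(P+.019*R[:,2]-.11*R[:,2],R)
print(read_tcp_pos(),read_joint_positions(),read_t())
p=camera_params("wrist")
cv2.imwrite("pics/w6.png",read_camera("wrist")[:,:,::-1])
# predicted pixel of the pull tip/edges
K,Rc,t=PK(p)
for n,X in [('pull',P+[0,0,.008]),('tip',P+[0,0,.008]-.016*FX),('root',P+[0,0,.008]+.034*FX)]:
    c=Rc@X+t;th=np.arctan2(np.hypot(c[0],c[1]),c[2]);print(n,p['cx']+p['fx']*th*c[0]/np.hypot(c[0],c[1]),p['cy']+p['fy']*th*c[1]/np.hypot(c[0],c[1]))
E
```

```text
[0.4252 0.0318 0.2   ] [-14.2181  -4.7001 121.5109   7.0295  38.731   74.9612] 19.3917
pull 283.39311566147506 212.37290637687033
tip 283.3839630651871 233.8426742949052
root 283.4230063509204 168.10848901289796
```

View pics/w6.png

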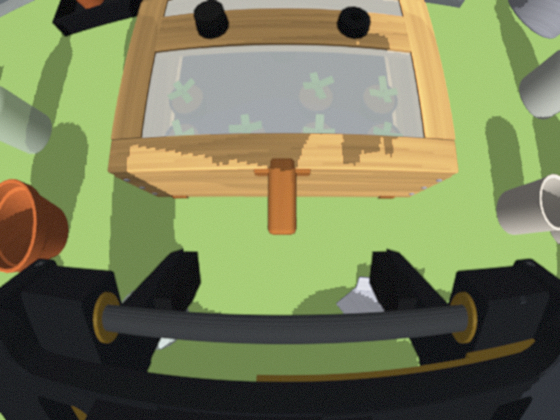

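The pull in the picture (tip at 282,234; root about 283,170) matches the prediction within 2 px. Grasping it and raising along the arc.

```bash
python3 - <<'E'
from station import *; from h import *
np.set_printoptions(precision=4,suppress=True)
P=np.array([.463,.030,.117]);R=pitch(65,-1)
print(line_to(P+.019*R[:,2],.1,stop_force=8),read_tcp_pos())
close(25);print('w',read_width(),read_force())
H=P+.254*FX-[0,0,.007]
for lid in np.arange(5,46,5):
    c,s=np.cos(np.radians(lid)),np.sin(np.radians(lid))
    Q=H+FX*(-.254*c+.007*s)+np.array([0,0,.254*s+.007*c]);R=pitch(65+lid*10/45,-1)
    try: line_to(Q+.019*R[:,2],.08,rot=R)
    except Exception as e: print(lid,e);break
    print(lid,read_tcp_pos(),read_force(),read_width())
hold(.3)
print(read_t())
for n in ("side","top","wrist"): cv2.imwrite(f"pics/{n}7.png",read_camera(n)[:,:,::-1])
s=cv2.imread("pics/side7.png")
cv2.imwrite("pics/c8.png",cv2.resize(s[110:360,200:450],None,fx=2.4,fy=2.4,interpolation=cv2.INTER_CUBIC))
E
```

```text
False [0.4711 0.0294 0.1002]
w 0.02187970202784297 [ 6.3348 15.9972 -0.9511]
5 [0.472  0.0308 0.1217] [ 4.6853 13.3233 -2.4061] 0.02143995138378054
10 [0.4748 0.0306 0.1431] [ 3.3384 13.1699 -2.5304] 0.021377825506987306
15 [0.4796 0.0303 0.1642] [ 0.5972 12.5363 -2.0253] 0.021823053152859415
20 [0.4863 0.0299 0.1849] [-1.4207 11.3584 -2.3067] 0.021850128116232177
25 [0.4948 0.0294 0.205 ] [-3.9845  9.3799  0.2404] 0.021434253868734612
30 [0.5053 0.0287 0.2244] [-5.0651  8.7081  0.3305] 0.02173293894732691
35 [0.5175 0.0279 0.2428] [-6.3779  8.8788  1.7219] 0.021566352974961955
40 [0.5313 0.027  0.2602] [-5.5303  7.4497  2.6971] 0.021656270104349055
45 [0.5465 0.026  0.2761] [-5.24    7.8519  3.1058] 0.021682580148109247
25.8333
```

View pics/c8.png

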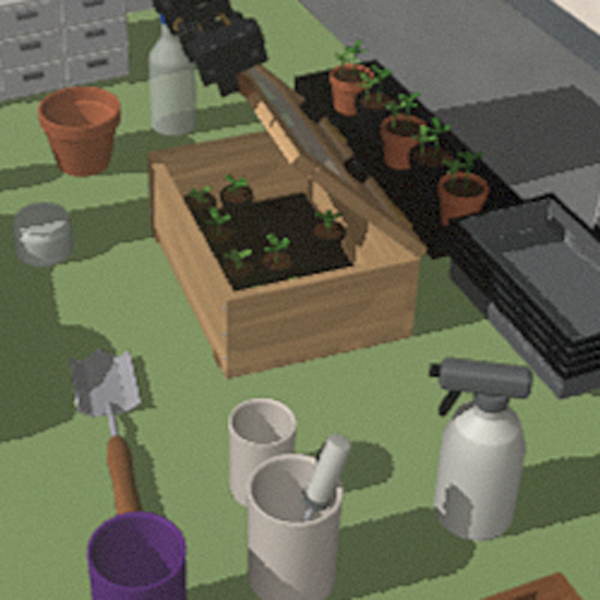

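View pics/wrist7.png

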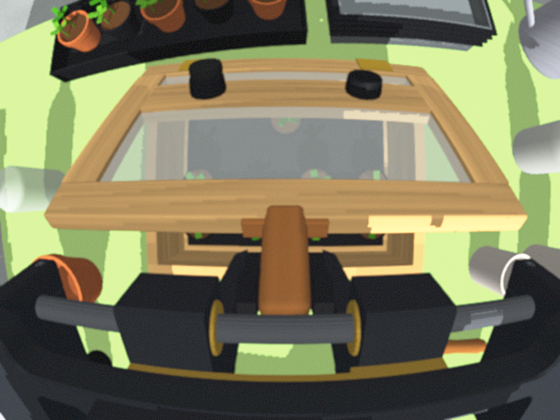

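View pics/top7.png

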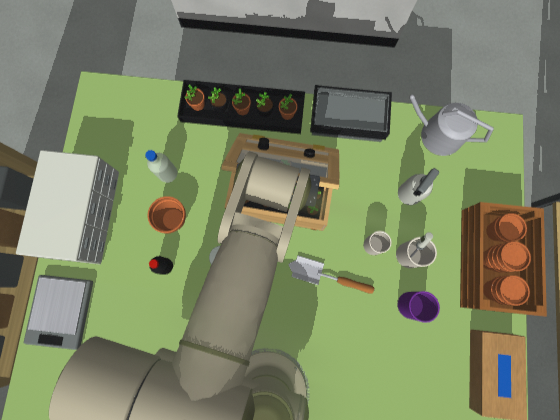

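```bash
python3 - <<'E'
from station import *; from h import *
np.set_printoptions(precision=1,suppress=True)
p=camera_params("wrist");K,Rc,t=PK(p);T=camera_params("top")
H=np.array([.463,.030,.117])+.254*FX-[0,0,.007]
for lid in (37,41,45,49,53):
    c,s=np.cos(np.radians(lid)),np.sin(np.radians(lid));o=[]
    for sg in (1,-1):
        X=H+FX*(-.22*c+.014*s)+np.array([0,0,.22*s+.014*c])+sg*.15*FY
        k=Rc@X+t;r=np.hypot(k[0],k[1]);th=np.arctan2(r,k[2]);o.append((round(p['cx']+p['fx']*th*k[0]/r,1),round(p['cy']+p['fy']*th*k[1]/r,1)))
        q=cv2.projectPoints(X,np.array(T['rvec']),np.array(T['tvec']),PK(T)[0],None)[0].ravel();o.append(q)
    print(lid,o)
s=cv2.imread("pics/wrist7.png");t=cv2.imread("pics/top7.png")
cv2.imwrite("pics/c9.png",np.hstack([cv2.resize(s[190:250,20:110],None,fx=4,fy=4,interpolation=cv2.INTER_CUBIC),cv2.resize(s[190:250,460:550],None,fx=4,fy=4,interpolation=cv2.INTER_CUBIC)]))
cv2.imwrite("pics/c10.png",cv2.resize(t[120:240,210:350],None,fx=5,fy=5,interpolation=cv2.INTER_CUBIC))
E
```

```text
37 [(np.float64(65.4), np.float64(246.4)), array([220.5, 176. ]), (np.float64(506.8), np.float64(246.9)), array([336.6, 195.3])]
41 [(np.float64(54.4), np.float64(232.9)), array([220.6, 170.8]), (np.float64(517.8), np.float64(233.5)), array([337.8, 190.3])]
45 [(np.float64(43.4), np.float64(216.7)), array([220.9, 165.4]), (np.float64(528.8), np.float64(217.3)), array([339.1, 185. ])]
49 [(np.float64(32.9), np.float64(197.6)), array([221.3, 159.7]), (np.float64(539.4), np.float64(198.4)), array([340.3, 179.4])]
53 [(np.float64(23.2), np.float64(175.8)), array([221.8, 153.8]), (np.float64(549.2), np.float64(176.7)), array([341.6, 173.5])]
```

View pics/c9.png

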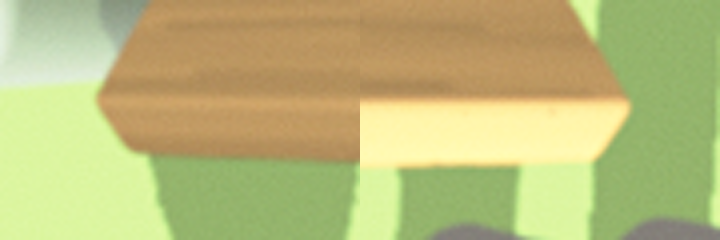

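View pics/c10.png

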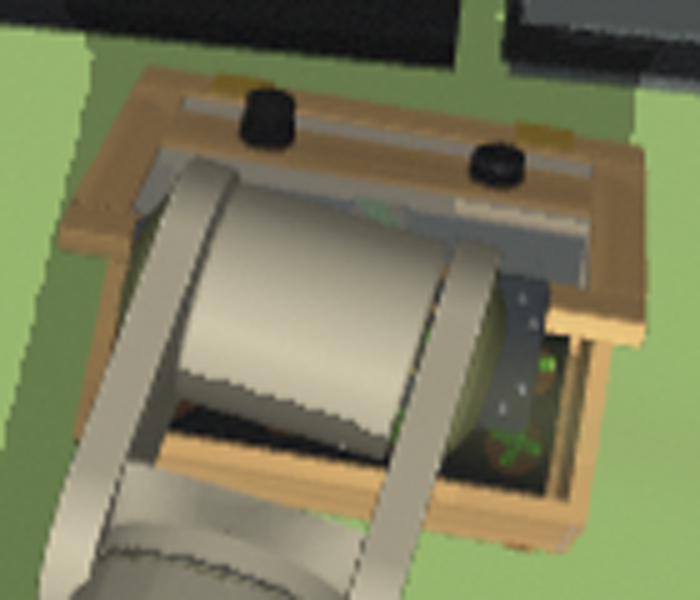

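The wrist view puts the lid's front corners at (44,214.5) and (527.5,216). The 45° model predicts (43.4,216.7) and (528.8,217.3), so the lid is at about 45°. The plug is still in its vent, the thermometer is in the jar, and the bystanders haven't moved. One check that it's still, then I'll hand in.

```bash
python3 - <<'E'
from station import *
hold(.3);print(read_qd(),read_width(),read_force(),read_t())
sign_off()
E
```

```text
[-0.10022893 -0.01689457  0.077457   -0.03879862  0.1191301   0.02780302] 0.02143980609666095 [-4.36102934  7.6320777   2.74592103] 26.2833
the job is handed in; nothing more can be done
```

I pulled the thermometer straight up out of its vent and stood it, probe down, in the large white jar while the lid stayed shut. I then raised the lid by its pull to about 45° and handed in at 26.3 s of the 54 s, still holding it. `sign_off()` gave no verdict.

**Last checks before handing in:**
- **Lid:** the front corners seen from the wrist camera fit about 45.3°.
- **Grip:** finger width was 21.4 mm on the 22 mm pull, with joint speeds near zero.
- **Thermometer:** let go and leaning about 20° (judged by eye) on the jar rim. The touchdown force was felt on the floor.
- **Jar, plug and other things:** the jar is upright in its place, the plug is still in the other vent, and nothing else looks moved.

**Small disagreements:**
- Estimates of the hinge and pull position differed by 3–5 mm between views. The wrist-camera pre-grasp check settled it, matching to within 2 px.
- A steady sideways force of about 8 N remained on the pull at the end (16 N when the fingers closed), from a small grasp offset. It is well under the limits.

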